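# Index a spice carousel against a straightedge and hold it

### The job

Mark the front of the spice carousel: lay the straightedge flat on the worktop, flush against the side of the carousel's square base that faces you, with its red grip at the middle of that side, and let go of it. Then turn the carousel by its black centre knob until the red-lidded tin stands right behind the red grip, leaving the straightedge where it lies. Finish holding: the gripper stays closed on the knob and keeps the carousel still; do not disturb the bowl and the steel rings.

Things in the scene. Friction and masses are not known exactly. Their poses are not given: they have to be found in the camera images.
- carousel_base: Fixed square wooden base of the spice carousel, 180 x 180 x 24 mm. Origin: centre of its underside, on the worktop; z up. Its -x side (90 mm from the origin) is the one that faces the robot. On it runs a round turntable (146 mm across, top 33 mm above the worktop) with six closed tins, fixed to it, 36 mm across, tops 70 mm above the worktop, centres 50 mm from the axis.
- carousel (a joint): Angle of the turntable on its base, rad, growing counter-clockwise seen from above, about the vertical axis through the base's origin; a whole turn is 6.283, and the stops at -4 and 10 are far off. At 0 (and 6.283) the red-lidded tin stands at the middle of the base's -x side. It turns with light friction (0.03 N m) and stays where it is left.
- knob (a point): The middle, 112 mm above the worktop, of the round black knob on a 14 mm stem at the centre of the turntable, turning with it: 40 mm across, from 93 to 129 mm above the worktop; its straight side, the part to grip, runs from 99 to 125 mm. It stands about 100 mm behind the straightedge's grip once that is laid, in the way of a wide hand closing across the bar.
- red_tin (a point): Centre of the top of the only tin with a red lid, 70 mm above the worktop, 50 mm from the turntable's axis. The other lids are white, green, black and blue.
- straightedge: Loose aluminium straightedge, about 0.25 kg: a flat bar 180 mm long (along its y), 24 mm wide (x) and 12 mm thick, with a red upright grip at its middle, 18 mm thick (x), 36 mm long (y), reaching from the bar to 71 mm above the underside. Both long edges are alike; gripped by the two end faces (36 mm) the hand is clear of the knob. Origin: centre of the underside, z up.
- mise_bowl: Bystander: loose steel bowl, 115 mm across, 38 mm high; origin at its underside.
- ring_cutter_0: Bystander: steel ring, the largest of three, 64 mm across, 36 mm high; origin at its underside.

How it is judged:
By the outcome, as a careful person would: the job done as asked, in the order asked, and still so for the second after the job is handed in, while the arm keeps its last pose, push and grip.
It also fails if it takes over 72 s, if anything falls off the work surface, if the arm or the gripper's body presses on something with over 40 N, if the wrist force passes 120 N, or if a joint passes its speed limit or range.

### The arm

A 6-joint arm with a two-finger parallel gripper is mounted at the origin on a cart in front of the work surface, level with it; the furniture and walls round the work are solid. World frame = base frame: x ahead of the robot, y to its left, z up, the work surface at z = 0. Lengths are in m, angles in rad, forces in N, time in s.
With the tool pointing down it reaches from about 0.275 to 0.825 m from the base axis. Payload 5.2 kg.
Tool frame: the origin (TCP) lies midway between the tips of the shut fingers; the grasp point (between the pads) lies 19 mm behind it; y points along the fingers, z is the direction in which the jaws open and shut, and the axes are right-handed (so a half turn about y gives the same grasp; the last joint's range is limited). The gripper opens to 93 mm and grips with 3 to 60 N. Pads are 15 mm wide; open, the fingers measure 128 mm over their backs; the gripper's body (75 mm by 188 mm) begins 65 mm behind the grasp point.
Start: joints at [-1.315, 0.259, 1.535, -0, 1.348, -0.203], TCP at [0.244, -0.493, 0.219] pointing down, gripper open.
Joint ranges: [-3.14, 3.14], [-0.91, 2.08], [0.19, 2.58], [-1.22, 4.36], [0.22, 2.71], [-3.12, 3.12]. Speed limits (rad/s): [2.57, 2.57, 3.14, 3.14, 3.14, 3.14].

### API

Orientations are given as a unit quaternion [w, x, y, z].
In Python, from bench import manip, cams, finder gives the robot as it stands.
- The arm moves only by the tool play_rows, never from a script. Its argument "moves" is a list of rows, each an object of numbers: "fingers": the closure, from 0 (fully open) to 1 (shut); "tx", "ty", "tz": the shift along the tool's x, y, z in m; "ax", "ay", "az": the turn, a rotation vector about the tool's x, y, z in rad. A call has 1 to 12 rows; each row shifts and turns the commanded pose from where the row before left it, along the tool's axes as they then stand; what a row does not reach is not made up. A row lasts 1/10 s, in which the tool goes at most 50 mm and 8.59 degrees, less where a joint would pass 70% of its speed; a pose out of reach is approached as far as the arm can. A call is refused whole if a number of a shift passes 0.05 or a number of a turn 0.15, either way. A call with a gripper value outside its range is refused whole. The fingers move at their own pace and stop on an object; "newtons" is the grip in N (left out, the last holds). Time passes only in rows, so rows that do not move let the fingers close. It gives the time, the measured TCP pose, the force and the opening at its end, in the units of the state.
- manip.state(): the state, without advancing time (a new reading comes with each control period).
- cams.capture(name): name is "scene" or "top"; returns the picture (480x640x3 uint8, red, green, blue); there is no depth.
- cams.camera_model(name): a dict with "intrinsics" (3x3 intrinsics, pixels), "camera_from_world" (4x4, takes a point from world to camera coordinates). Camera axes: x right, y down, z forward; pixel columns grow to the right and rows downward; lengths in m; the calibration is good to about 2 mm. A picture is of the moment at which its call begins. camera_model takes no time and is no camera call.
- manip.hand_in(): hands the job in, once; it reports no verdict.
Trained networks look in the newest picture that a camera, given by its name, has taken for a name from the list of things; names that differ only in an ending like _2 or _b are one class to them, and where a whole thing is asked for, a point or a joint stands for the part that bears it (a point fixed in the world has none). Each returns a list of dicts, best first, with "conf" (0 to 1); they miss things now and then, are a little off and sometimes report something else, mostly with a low value. They report only what shows in the picture. A call takes as long as a camera call.
- finder.find_in(thing, camera): "bbox" ([left, top, width, height] in pixels, round what is visible of it).
The state is a dict: "time": time; "qpos": joint angles; "dq": joint speeds; "tau": joint torques, N m; "position": TCP position; "eef_rot": TCP orientation; "wrist_force": force on the tool from outside, world axes, zero at the start; "moment": the same for the moment, N m; "width": finger opening in m.
Only numpy, scipy, OpenCV 4.12 (cv2) and the standard library are available. Lean on these libraries where they do the work, as an engineer would, in place of code of your own. Each camera call takes 0.05 s, during which the arm holds its last target.

## Working session

There is one attempt and no reset: what is moved stays moved. The work goes in short steps, Python scripts to look and compute and a tool call to move; the robot and the scene stay as the last step left them, time stands still between calls to the robot, and variables do not carry over. Pictures are saved under pics/ and viewed, and the job is handed in when it is done.

Besides the shell and the picture viewer there is one more tool, called after "Call:" as name(argument=value, ...) on one line, values as JSON. play_rows: Moves the arm, as the interface text tells. Its arguments: {"type":"object","properties":{"moves":{"type":"array","items":{"type":"object","properties":{"fingers":{"type":"number"},"tx":{"type":"number"},"ty":{"type":"number"},"tz":{"type":"number"},"ax":{"type":"number"},"ay":{"type":"number"},"az":{"type":"number"}}}},"newtons":{"type":"number"}},"required":["moves"]}

```bash
ls; mkdir -p pics
cat > h.py <<'E'
import numpy as np, cv2
from bench import manip, cams, finder
def snap(n,f):
    im=cams.capture(n); cv2.imwrite('pics/'+f,cv2.cvtColor(im,cv2.COLOR_RGB2BGR)); return im
def proj(n,P):
    m=cams.camera_model(n);T=np.array(m['camera_from_world']);K=np.array(m['intrinsics'])
    P=np.atleast_2d(P); c=P@T[:3,:3].T+T[:3,3]; u=c@K.T; return u[:,:2]/u[:,2:]
def back(n,uv,z):
    m=cams.camera_model(n);T=np.array(m['camera_from_world']);K=np.array(m['intrinsics'])
    uv=np.atleast_2d(uv); d=np.c_[uv,np.ones(len(uv))]@np.linalg.inv(K).T@T[:3,:3]
    o=-T[:3,:3].T@T[:3,3]; return o+d*((z-o[2])/d[:,2])[:,None]
E
python3 - <<'E'
from h import *
np.set_printoptions(precision=4,suppress=True)
print(manip.state())
for n in('scene','top'):
    snap(n,n+'0.png'); m=cams.camera_model(n); T=np.array(m['camera_from_world']); print(n,m['intrinsics'],-T[:3,:3].T@T[:3,3])
    for t in('carousel_base','knob','red_tin','straightedge','mise_bowl','ring_cutter_0'):
        print(t,[(r['conf'],r['bbox']) for r in finder.find_in(t,n)][:2])
E
```

```text
pics
{'time': 0.0, 'qpos': array([-1.3148,  0.2593,  1.5361,  0.    ,  1.348 , -0.2028]), 'dq': array([-0.0009,  0.0007, -0.0008, -0.0032,  0.0008,  0.0006]), 'tau': array([ -0.0008, -43.7307, -28.4005,   0.0717,   0.0413,  -0.0002]), 'position': array([ 0.2435, -0.4926,  0.2178]), 'eef_rot': array([ 0.1608, -0.1608,  0.6892, -0.688 ]), 'wrist_force': array([-0.4815,  0.3066,  0.0006]), 'moment': array([ 0.0376, -0.0261, -0.0398]), 'width': 0.09308794987367756}
scene [[528.7341   0.     328.8824]
 [  0.     528.7341 244.5358]
 [  0.       0.       1.    ]] [-0.2951  0.8046  0.6293]
carousel_base [(0.74, [345.3, 199.2, 64.0, 62.3])]
knob [(0.74, [366.0, 197.6, 39.7, 50.6]), (0.63, [277.1, 259.6, 52.9, 31.2])]
red_tin [(0.72, [368.3, 200.5, 42.2, 44.5])]
straightedge [(0.88, [215.9, 281.7, 64.6, 53.5])]
mise_bowl [(0.58, [275.7, 260.9, 52.0, 29.2])]
ring_cutter_0 [(0.91, [331.4, 289.3, 29.5, 28.5])]
top [[453.7367   0.     320.9036]
 [  0.     453.7367 238.0118]
 [  0.       0.       1.    ]] [0.4247 0.0816 1.0106]
carousel_base [(0.69, [426.2, 168.2, 66.9, 68.6]), (0.56, [407.3, 157.1, 97.0, 99.3])]
knob [(0.84, [422.5, 168.9, 68.3, 68.2])]
red_tin [(0.87, [420.4, 168.5, 74.0, 65.0])]
straightedge [(0.93, [217.3, 175.8, 20.3, 84.9])]
mise_bowl []
ring_cutter_0 [(0.69, [290.6, 283.2, 27.4, 7.4])]
```

```bash
python3 -c "
import cv2
a=cv2.imread('pics/top0.png'); cv2.imwrite('pics/t1.png',cv2.resize(a[120:345,190:490],None,fx=2.66,fy=2.66,interpolation=2))
a=cv2.imread('pics/scene0.png'); cv2.imwrite('pics/s1.png',cv2.resize(a[150:375,190:490],None,fx=2.66,fy=2.66,interpolation=2))"
```

```text
(no output)
```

View pics/top0.png

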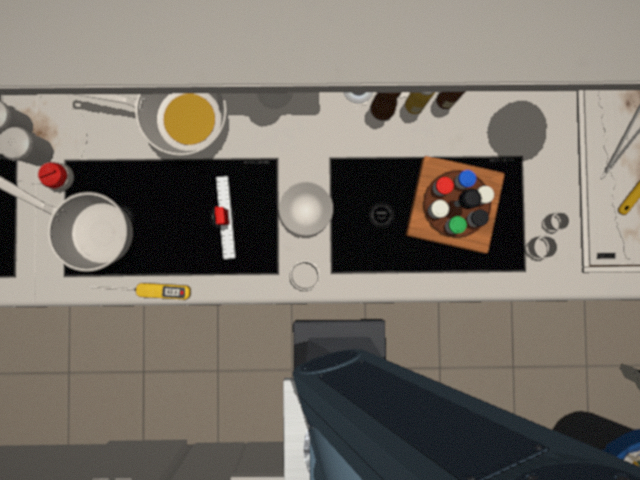

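View pics/t1.png

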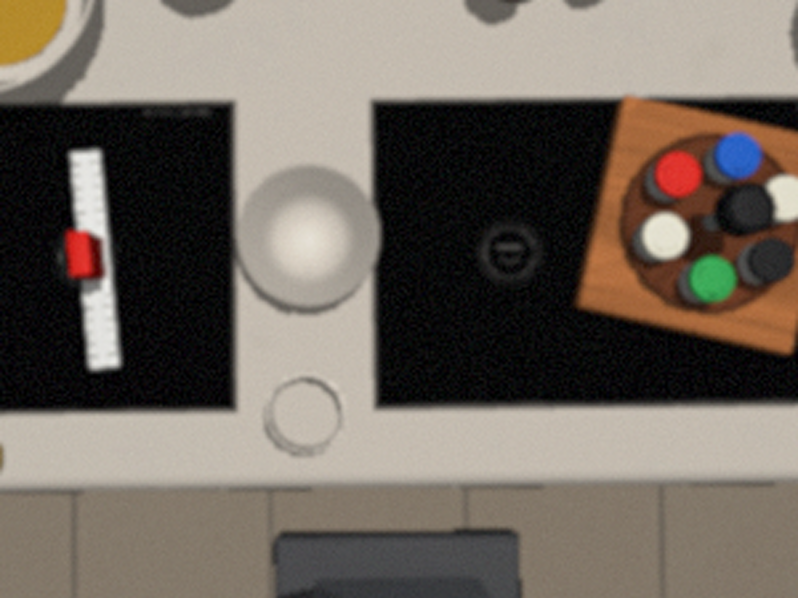

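View pics/s1.png

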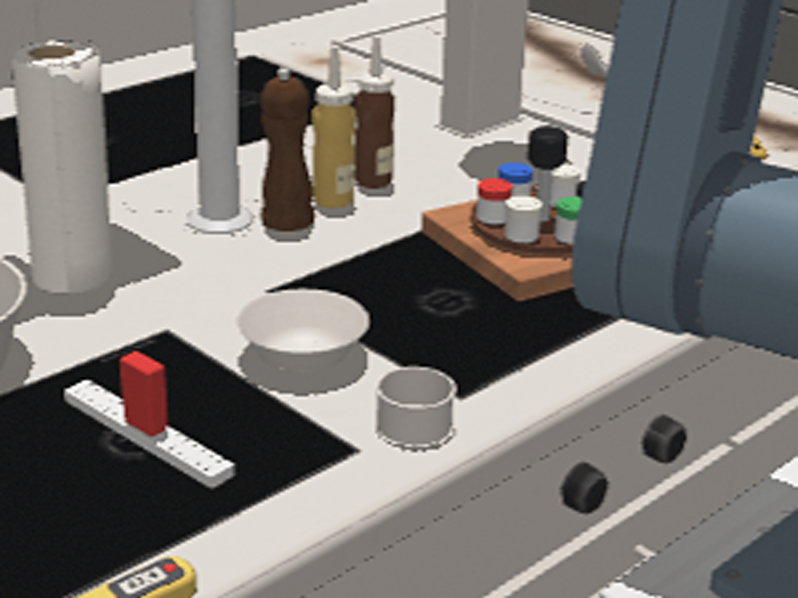

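```bash
cat > fit.py <<'E'
from h import *
from scipy.optimize import minimize
def box(x0,x1,y0,y1,z0,z1): return np.array([[x,y,z] for x in(x0,x1) for y in(y0,y1) for z in(z0,z1)])
BASE=[box(-.09,.09,-.09,.09,0,.024)]
SE=[box(-.012,.012,-.09,.09,0,.012),box(-.009,.009,-.018,.018,.012,.071)]
def sil(n,boxes,p,roi,S=8):
    x,y,a=p;R=np.array([[np.cos(a),-np.sin(a),0],[np.sin(a),np.cos(a),0],[0,0,1]])
    l,t,w,h=roi; m=np.zeros((h*S,w*S),np.uint8)
    for b in boxes:
        uv=proj(n,b@R.T+[x,y,0]); q=((uv-[l,t]+.5)*S*16-8).astype(np.int32)
        cv2.fillConvexPoly(m,cv2.convexHull(q),1,shift=4)
    return cv2.resize(m.astype(np.float32),(w,h),interpolation=cv2.INTER_AREA)
def fit(n,boxes,mask,roi,p0):
    l,t,w,h=roi; M=mask[t:t+h,l:l+w].astype(np.float32)
    f=lambda p: ((sil(n,boxes,p,roi)-M)**2).sum()
    s=np.array(p0)+np.vstack([np.zeros(3),np.diag([.008,.008,.06])])
    r=minimize(f,p0,method='Nelder-Mead',options=dict(initial_simplex=s,xatol=1e-5,fatol=1e-3,maxiter=400))
    s=r.x+np.vstack([np.zeros(3),np.diag([-.003,-.003,-.02])])
    r=minimize(f,r.x,method='Nelder-Mead',options=dict(initial_simplex=s,xatol=1e-5,fatol=1e-3,maxiter=400))
    return r.x,r.fun,M.sum()
def semask(im):
    f=im.astype(int); return (f.max(2)>110)
def redmask(im):
    f=im.astype(int); return (f[...,0]>110)&(f[...,1]<70)&(f[...,2]<70)
def woodmask(im):
    hs=cv2.cvtColor(im,cv2.COLOR_RGB2HSV); return (hs[...,0]<22)&(hs[...,1]>90)&(hs[...,2]>70)
E
python3 - <<'E'
from fit import *
np.set_printoptions(precision=4,suppress=True)
T=cv2.cvtColor(cv2.imread('pics/top0.png'),cv2.COLOR_BGR2RGB);S=cv2.cvtColor(cv2.imread('pics/scene0.png'),cv2.COLOR_BGR2RGB)
roi=(395,145,125,120)
m=woodmask(T).astype(np.uint8); k=np.zeros_like(m);k[145:265,395:520]=m[145:265,395:520]
n,lab,st,_=cv2.connectedComponentsWithStats(k); i=1+st[1:,4].argmax(); k=(lab==i).astype(np.uint8)
c=np.vstack(cv2.findContours(k,0,2)[0]); hull=np.zeros_like(k); cv2.fillConvexPoly(hull,cv2.convexHull(c),1)
p0=back('top',[[455,204]],.02)[0]
b=fit('top',BASE,hull,roi,[p0[0],p0[1],-.2]); print('base',b)
roi=(205,165,40,105); p0=back('top',[[225,217]],.01)[0]
s=fit('top',SE,semask(T),roi,[p0[0],p0[1],1.5]); print('SE top',s)
m=semask(S); roi=(205,275,80,65)
s2=fit('scene',SE,m,roi,s[0]); print('SE scene',s2)
for n,im,z in(('top',T,.07),('scene',S,.07)):
    k=redmask(im).astype(np.uint8); nn,lab,st,ce=cv2.connectedComponentsWithStats(k)
    for i in range(1,nn):
        if st[i,4]>15: print(n,st[i],ce[i],back(n,ce[i][None],.07))
o=T.copy()
for bx,p in((BASE,b[0]),(SE,s[0])):
    x,y,a=p;R=np.array([[np.cos(a),-np.sin(a),0],[np.sin(a),np.cos(a),0],[0,0,1]])
    for q in bx: cv2.polylines(o,[cv2.convexHull(proj('top',q@R.T+[x,y,0]).round().astype(np.int32))],1,(0,255,255),1)
cv2.imwrite('pics/o1.png',cv2.cvtColor(cv2.resize(o[120:345,190:520],None,fx=2.4,fy=2.4,interpolation=0),4))
# knob/tin from base
x,y,a=b[0]; print('knob px',proj('top',[[x,y,.129]]),proj('top',[[x,y,.033]]))
for n,uv in(('bowl',[305,209]),('ring',[304,276])): print(n,back('top',[uv],.036))
E
```

```text
base (array([ 0.5347, -0.2251, -0.2329]), np.float64(79.439453125), np.float32(7074.0))
SE top (array([0.5113, 0.2835, 1.659 ]), np.float64(93.53857421875), np.float32(992.0))
SE scene (array([0.5089, 0.2818, 1.6511]), np.float64(795.364501953125), np.float32(1808.0))
top [ 39 162  26  25 459] [ 50.6841 173.4161] [[0.6005 0.6321 0.07  ]]
top [436 176  18  19 277] [444.7256 184.8484] [[ 0.5688 -0.1869  0.07  ]]
top [215 206  10  18 154] [219.4935 215.0909] [[0.5102 0.2828 0.07  ]]
scene [370 217  12   8  68] [375.6324 221.    ] [[ 0.5539 -0.1747  0.07  ]]
scene [235 282  17  32 396] [243.5758 298.0859] [[0.4663 0.3091 0.07  ]]
scene [ 26 340  22  14  79] [ 34.5949 346.9241] [[0.5707 0.6633 0.07  ]]
scene [ 41 344  19  10  87] [ 51.8621 349.4023] [[0.5445 0.6441 0.07  ]]
scene [ 25 360  28   8 154] [ 38.1623 363.7013] [[0.5201 0.673  0.07  ]]
knob px [[473.0652 197.3341]] [[457.8382 202.9852]]
bowl [[0.5246 0.1062 0.036 ]]
ring [[0.3807 0.1097 0.036 ]]
```

View pics/o1.png

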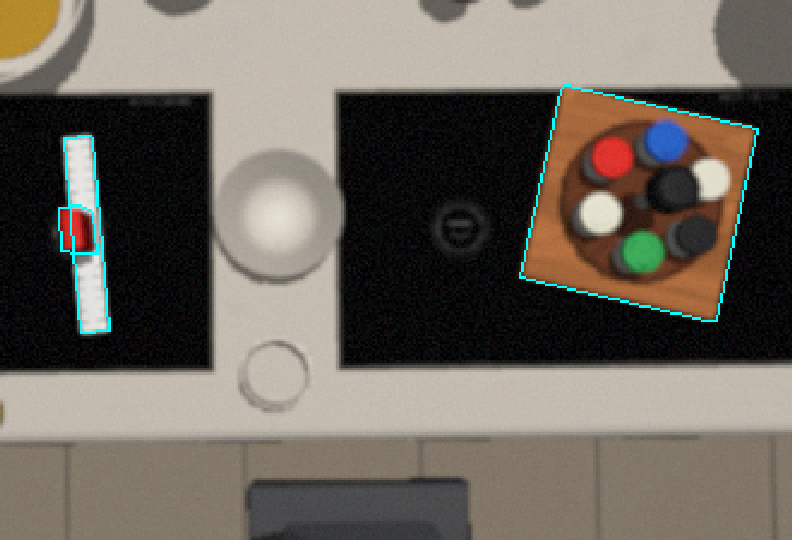

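```bash
cat >> h.py <<'E'
from scipy.spatial.transform import Rotation as Ro
def st(show=True):
    s=manip.state(); q=s['eef_rot']; R=Ro.from_quat([q[1],q[2],q[3],q[0]]).as_matrix()
    z=R[:,2]
    if show: print('t',round(s['time'],2),'pos',np.round(s['position'],4),'phi',round(float(np.arctan2(z[1],z[0])),4),'ydir',np.round(R[:,1],4),'w',round(s['width'],4),'F',np.round(s['wrist_force'],1),'M',np.round(s['moment'],2),'q',np.round(s['qpos'],3))
    return s,R
def to(P):
    s,R=st(); d=R.T@(np.array(P)-s['position']); print('tool shift',np.round(d,4),'max',np.abs(d).max())
E
python3 - <<'E'
from h import *
to([.5102,.2831,.18])
E
```

```text
t 0.7 pos [ 0.2436 -0.4931  0.2187] phi -1.112 ydir [ 0. -0. -1.] w 0.0931 F [ 0.4  0.  -0.1] M [-0.   -0.    0.01] q [-1.315  0.259  1.535 -0.     1.348 -0.203]
tool shift [-0.5828  0.0387 -0.5779] max 0.5827894849234169
```

Call:
play_rows(moves=[{"tx": -0.0324, "tz": -0.0321}, {"tx": -0.0324, "tz": -0.0321}, {"tx": -0.0324, "tz": -0.0321}, {"tx": -0.0324, "tz": -0.0321}, {"tx": -0.0324, "tz": -0.0321}, {"tx": -0.0324, "tz": -0.0321}, {"tx": -0.0324, "tz": -0.0321}, {"tx": -0.0324, "tz": -0.0321}, {"tx": -0.0324, "tz": -0.0321}, {"tx": -0.0324, "tz": -0.0321}, {"tx": -0.0324, "tz": -0.0321}, {"tx": -0.0324, "tz": -0.0321}])

```text
$.moves[0]: bad value
```

Call:
play_rows(moves=[{"tx": -0.0324, "tz": -0.0321}, {"tx": -0.0324, "tz": -0.0321}, {"tx": -0.0324, "tz": -0.0321}, {"tx": -0.0324, "tz": -0.0321}, {"tx": -0.0324, "tz": -0.0321}, {"tx": -0.0324, "tz": -0.0321}, {"ay": -0.14}, {"ay": -0.14}, {"ay": -0.14}, {"ay": -0.14}, {"ay": -0.14}, {"ay": -0.14}])

```text
$.moves[0]: bad value
```

Run:
```python
from h import *
to([.5102,.2831,.18])
```

```text
t 0.7 pos [ 0.2436 -0.4931  0.2187] phi -1.112 ydir [ 0. -0. -1.] w 0.0931 F [ 0.4  0.  -0.1] M [-0.   -0.    0.01] q [-1.315  0.259  1.535 -0.     1.348 -0.203]
tool shift [-0.5828  0.0387 -0.5779] max 0.5827894849234169
```

Call:
play_rows(moves=[{"fingers": 0, "tx": -0.0324, "ty": 0, "tz": -0.0321, "ax": 0, "ay": 0, "az": 0}, {"fingers": 0, "tx": -0.0324, "ty": 0, "tz": -0.0321, "ax": 0, "ay": 0, "az": 0}, {"fingers": 0, "tx": -0.0324, "ty": 0, "tz": -0.0321, "ax": 0, "ay": 0, "az": 0}, {"fingers": 0, "tx": -0.0324, "ty": 0, "tz": -0.0321, "ax": 0, "ay": 0, "az": 0}, {"fingers": 0, "tx": -0.0324, "ty": 0, "tz": -0.0321, "ax": 0, "ay": 0, "az": 0}, {"fingers": 0, "tx": -0.0324, "ty": 0, "tz": -0.0321, "ax": 0, "ay": 0, "az": 0}, {"fingers": 0, "tx": -0.0324, "ty": 0, "tz": -0.0321, "ax": 0, "ay": 0, "az": 0}, {"fingers": 0, "tx": -0.0324, "ty": 0, "tz": -0.0321, "ax": 0, "ay": 0, "az": 0}, {"fingers": 0, "tx": -0.0324, "ty": 0, "tz": -0.0321, "ax": 0, "ay": 0, "az": 0}, {"fingers": 0, "tx": -0.0324, "ty": 0, "tz": -0.0321, "ax": 0, "ay": 0, "az": 0}, {"fingers": 0, "tx": -0.0324, "ty": 0, "tz": -0.0321, "ax": 0, "ay": 0, "az": 0}, {"fingers": 0, "tx": -0.0324, "ty": 0, "tz": -0.0321, "ax": 0, "ay": 0, "az": 0}])

```text
time: 1.9
position: [0.422, 0.0263, 0.2191]
eef_rot: [-0.161, 0.16, -0.688, 0.689]
wrist_force: [1.4, -0.4, 1.0]
width: 0.093
```

Call:
play_rows(moves=[{"fingers": 0, "tx": -0.0324, "tz": -0.0321}, {"fingers": 0, "tx": -0.0324, "tz": -0.0321}, {"fingers": 0, "tx": -0.0324, "tz": -0.0321}, {"fingers": 0, "tx": -0.0324, "tz": -0.0321}, {"fingers": 0, "tx": -0.0324, "tz": -0.0321}, {"fingers": 0, "tx": -0.0324, "tz": -0.0321}, {"fingers": 0, "ay": -0.14}, {"fingers": 0, "ay": -0.14}, {"fingers": 0, "ay": -0.14}, {"fingers": 0, "ay": -0.14}, {"fingers": 0, "ay": -0.14}, {"fingers": 0, "ay": -0.14}])

```text
$.moves[0]: bad value
```

Run:
```python
from h import *
to([.5102,.2831,.18])
```

```text
t 1.9 pos [0.422  0.0263 0.2191] phi -1.112 ydir [ 1.2e-03 -3.0e-04 -1.0e+00] w 0.093 F [ 1.4 -0.4  1. ] M [-0.01 -0.04 -0.01] q [-0.203  0.023  1.813 -0.     1.304  0.909]
tool shift [-0.1928  0.0391 -0.1912] max 0.1927897089339334
```

Call:
play_rows(moves=[{"fingers": 0, "tx": -0.0321, "ty": 0, "tz": -0.0319, "ax": 0, "ay": 0, "az": 0}, {"fingers": 0, "tx": -0.0321, "ty": 0, "tz": -0.0319, "ax": 0, "ay": 0, "az": 0}, {"fingers": 0, "tx": -0.0321, "ty": 0, "tz": -0.0319, "ax": 0, "ay": 0, "az": 0}, {"fingers": 0, "tx": -0.0321, "ty": 0, "tz": -0.0319, "ax": 0, "ay": 0, "az": 0}, {"fingers": 0, "tx": -0.0321, "ty": 0, "tz": -0.0319, "ax": 0, "ay": 0, "az": 0}, {"fingers": 0, "tx": -0.0321, "ty": 0, "tz": -0.0319, "ax": 0, "ay": 0, "az": 0}, {"fingers": 0, "tx": 0, "ty": 0, "tz": 0, "ax": 0, "ay": -0.14, "az": 0}, {"fingers": 0, "tx": 0, "ty": 0, "tz": 0, "ax": 0, "ay": -0.14, "az": 0}, {"fingers": 0, "tx": 0, "ty": 0, "tz": 0, "ax": 0, "ay": -0.14, "az": 0}, {"fingers": 0, "tx": 0, "ty": 0, "tz": 0, "ax": 0, "ay": -0.14, "az": 0}, {"fingers": 0, "tx": 0, "ty": 0, "tz": 0, "ax": 0, "ay": -0.14, "az": 0}, {"fingers": 0, "tx": 0, "ty": 0, "tz": 0, "ax": 0, "ay": -0.14, "az": 0}])

```text
time: 3.1
position: [0.5095, 0.2814, 0.2186]
eef_rot: [0.429, -0.429, 0.562, -0.562]
wrist_force: [0.7, -0.5, 0.5]
width: 0.0932
```

Call:
play_rows(moves=[{"fingers": 0, "tx": 0, "ty": 0, "tz": 0, "ax": 0, "ay": -0.12, "az": 0}, {"fingers": 0, "tx": 0, "ty": 0, "tz": 0, "ax": 0, "ay": -0.12, "az": 0}, {"fingers": 0, "tx": 0, "ty": 0, "tz": 0, "ax": 0, "ay": -0.12, "az": 0}, {"fingers": 0, "tx": 0, "ty": 0, "tz": 0, "ax": 0, "ay": 0, "az": 0}])

```text
time: 3.5
position: [0.5095, 0.2813, 0.2186]
eef_rot: [-0.522, 0.522, -0.477, 0.477]
wrist_force: [-0.2, 0.8, -0.1]
width: 0.0929
```

Run:
```python
from fit import *
T=snap('top','top1.png');S=snap('scene','scene1.png')
to([.5102,.2831,.031])
# base from scene now
m=woodmask(S).astype(np.uint8); k=np.zeros_like(m); k[180:300,330:480]=m[180:300,330:480]
n,lab,stt,_=cv2.connectedComponentsWithStats(k); i=1+stt[1:,4].argmax(); print(stt[i]); k=(lab==i).astype(np.uint8)
c=np.vstack(cv2.findContours(k,0,2)[0]); hull=np.zeros_like(k); cv2.fillConvexPoly(hull,cv2.convexHull(c),1)
print(fit('scene',BASE,hull,(330,180,150,120),[.5347,-.2251,-.233]))
cv2.imwrite('pics/s2.png',cv2.cvtColor(cv2.resize(S[150:375,190:490],None,fx=2.66,fy=2.66,interpolation=2),4))
```

```text
t 3.6 pos [0.5095 0.2814 0.2187] phi 0.0848 ydir [-0.  0. -1.] w 0.0932 F [ 0.   0.4 -0.1] M [-0.05 -0.07 -0.03] q [0.313 0.316 1.456 0.    1.37  0.228]
tool shift [-0.0017  0.1877  0.0008] max 0.18765355815793655
[ 349  226   91   37 1596]
(array([ 0.52925423, -0.22188616, -0.2314512 ]), np.float64(335.3603515625), np.float32(2264.0))
```

View pics/s2.png

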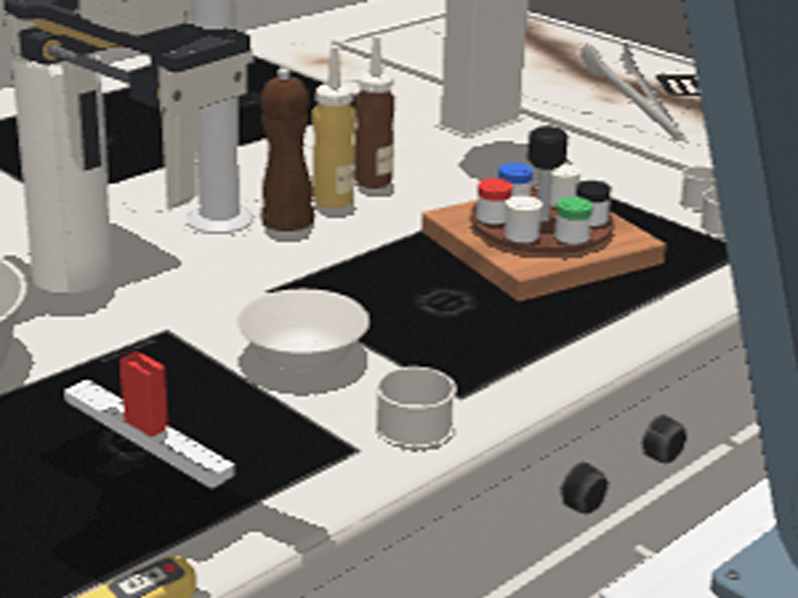

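Call:
play_rows(moves=[{"fingers": 0, "tx": -0.0017, "ty": 0.03, "tz": 0.0008, "ax": 0, "ay": 0, "az": 0}, {"fingers": 0, "tx": 0, "ty": 0.04, "tz": 0, "ax": 0, "ay": 0, "az": 0}, {"fingers": 0, "tx": 0, "ty": 0.04, "tz": 0, "ax": 0, "ay": 0, "az": 0}, {"fingers": 0, "tx": 0, "ty": 0.04, "tz": 0, "ax": 0, "ay": 0, "az": 0}, {"fingers": 0, "tx": 0, "ty": 0.03, "tz": 0, "ax": 0, "ay": 0, "az": 0}, {"fingers": 0, "tx": 0, "ty": 0.008, "tz": 0, "ax": 0, "ay": 0, "az": 0}, {"fingers": 0, "tx": 0, "ty": 0, "tz": 0, "ax": 0, "ay": 0, "az": 0}])

```text
time: 4.3
position: [0.5095, 0.2829, 0.0297]
eef_rot: [-0.52, 0.522, -0.478, 0.477]
wrist_force: [-0.2, 0.6, 0.6]
width: 0.093
```

Call:
play_rows(newtons=30, moves=[{"fingers": 1, "tx": 0, "ty": 0, "tz": 0, "ax": 0, "ay": 0, "az": 0}, {"fingers": 1, "tx": 0, "ty": 0, "tz": 0, "ax": 0, "ay": 0, "az": 0}, {"fingers": 1, "tx": 0, "ty": 0, "tz": 0, "ax": 0, "ay": 0, "az": 0}, {"fingers": 1, "tx": 0, "ty": 0, "tz": 0, "ax": 0, "ay": 0, "az": 0}, {"fingers": 1, "tx": 0, "ty": 0, "tz": 0, "ax": 0, "ay": 0, "az": 0}, {"fingers": 1, "tx": 0, "ty": 0, "tz": 0, "ax": 0, "ay": 0, "az": 0}, {"fingers": 1, "tx": 0, "ty": 0, "tz": 0, "ax": 0, "ay": 0, "az": 0}, {"fingers": 1, "tx": 0, "ty": 0, "tz": 0, "ax": 0, "ay": 0, "az": 0}])

```text
time: 5.1
position: [0.51, 0.2831, 0.0306]
eef_rot: [-0.521, 0.522, -0.478, 0.477]
wrist_force: [-0.4, 0.1, 0.0]
width: 0.0358
```

Run:
```python
from fit import *
S=snap('scene','scene2.png');T=snap('top','top2.png')
st()
cv2.imwrite('pics/s3.png',cv2.cvtColor(np.hstack([cv2.resize(S[230:360,170:310],None,fx=2.8,fy=2.8,interpolation=2),cv2.resize(T[140:270,170:310],None,fx=2.8,fy=2.8,interpolation=2)]),4))
```

```text
t 5.2 pos [0.51   0.2831 0.0306] phi 0.088 ydir [-4.e-04 -1.e-04 -1.e+00] w 0.0359 F [-2.3  0.5  1.5] M [-0.05 -0.02 -0.02] q [0.316 0.503 1.676 0.    0.964 0.228]
```

View pics/s3.png

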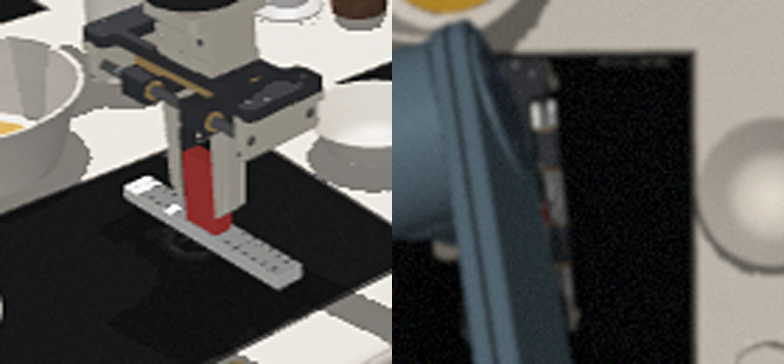

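Call:
play_rows(moves=[{"fingers": 1, "tx": 0, "ty": -0.01, "tz": 0, "ax": 0, "ay": 0, "az": 0}, {"fingers": 1, "tx": 0, "ty": -0.025, "tz": 0, "ax": 0, "ay": 0, "az": 0}, {"fingers": 1, "tx": 0, "ty": -0.03, "tz": 0, "ax": 0, "ay": 0, "az": 0}, {"fingers": 1, "tx": 0, "ty": -0.03, "tz": 0, "ax": 0, "ay": 0, "az": 0}, {"fingers": 1, "tx": 0, "ty": -0.025, "tz": 0, "ax": 0, "ay": 0, "az": 0}, {"fingers": 1, "tx": 0, "ty": 0, "tz": 0, "ax": 0, "ay": 0.06, "az": 0}, {"fingers": 1, "tx": 0, "ty": 0, "tz": 0, "ax": 0, "ay": 0.12, "az": 0}, {"fingers": 1, "tx": 0, "ty": 0, "tz": 0, "ax": 0, "ay": 0.13, "az": 0}, {"fingers": 1, "tx": 0, "ty": 0, "tz": 0, "ax": 0, "ay": 0.13, "az": 0}, {"fingers": 1, "tx": 0, "ty": 0, "tz": 0, "ax": 0, "ay": 0.13, "az": 0}, {"fingers": 1, "tx": 0, "ty": 0, "tz": 0, "ax": 0, "ay": 0.13, "az": 0}, {"fingers": 1, "tx": 0, "ty": 0, "tz": 0, "ax": 0, "ay": 0.13, "az": 0}])

```text
time: 6.4
position: [0.5099, 0.283, 0.1509]
eef_rot: [0.283, -0.283, 0.648, -0.648]
wrist_force: [0.1, 0.3, -2.8]
width: 0.0361
```

Call:
play_rows(moves=[{"fingers": 1, "tx": 0, "ty": 0, "tz": 0, "ax": 0, "ay": 0.13, "az": 0}, {"fingers": 1, "tx": 0, "ty": 0, "tz": 0, "ax": 0, "ay": 0.13, "az": 0}, {"fingers": 1, "tx": 0, "ty": 0, "tz": 0, "ax": 0, "ay": 0.13, "az": 0}, {"fingers": 1, "tx": 0, "ty": 0, "tz": 0, "ax": 0, "ay": 0.13, "az": 0}, {"fingers": 1, "tx": 0, "ty": 0, "tz": 0, "ax": 0, "ay": 0.13, "az": 0}, {"fingers": 1, "tx": 0, "ty": 0, "tz": 0, "ax": 0, "ay": 0.13, "az": 0}, {"fingers": 1, "tx": 0, "ty": 0, "tz": 0, "ax": 0, "ay": 0.13, "az": 0}, {"fingers": 1, "tx": 0, "ty": 0, "tz": 0, "ax": 0, "ay": 0.11, "az": 0}, {"fingers": 1, "tx": 0, "ty": 0, "tz": 0, "ax": 0, "ay": 0.04, "az": 0}, {"fingers": 1, "tx": 0, "ty": 0, "tz": 0, "ax": 0, "ay": 0, "az": 0}])

```text
time: 7.4
position: [0.5099, 0.283, 0.1508]
eef_rot: [0.082, -0.082, -0.702, 0.702]
wrist_force: [0.7, 0.3, -2.7]
width: 0.0361
```

Run:
```python
from fit import *
to([.4277,-.1997,.15])
```

```text
t 7.4 pos [0.5099 0.283  0.1508] phi -1.8023 ydir [-4.e-04 -1.e-04 -1.e+00] w 0.0361 F [ 0.7  0.3 -2.7] M [0.05 0.02 0.  ] q [ 0.316  0.37   1.55  -0.     1.222  2.118]
tool shift [-0.0307  0.0009  0.4887] max 0.4887032580527012
```

Call:
play_rows(moves=[{"fingers": 1, "tx": -0.0007, "ty": 0, "tz": 0.02, "ax": 0, "ay": 0, "az": 0}, {"fingers": 1, "tx": -0.003, "ty": 0, "tz": 0.04, "ax": 0, "ay": 0, "az": 0}, {"fingers": 1, "tx": -0.003, "ty": 0, "tz": 0.045, "ax": 0, "ay": 0, "az": 0}, {"fingers": 1, "tx": -0.003, "ty": 0, "tz": 0.045, "ax": 0, "ay": 0, "az": 0}, {"fingers": 1, "tx": -0.003, "ty": 0, "tz": 0.045, "ax": 0, "ay": 0, "az": 0}, {"fingers": 1, "tx": -0.003, "ty": 0, "tz": 0.045, "ax": 0, "ay": 0, "az": 0}, {"fingers": 1, "tx": -0.003, "ty": 0, "tz": 0.045, "ax": 0, "ay": 0, "az": 0}, {"fingers": 1, "tx": -0.003, "ty": 0, "tz": 0.045, "ax": 0, "ay": 0, "az": 0}, {"fingers": 1, "tx": -0.003, "ty": 0, "tz": 0.045, "ax": 0, "ay": 0, "az": 0}, {"fingers": 1, "tx": -0.003, "ty": 0, "tz": 0.045, "ax": 0, "ay": 0, "az": 0}, {"fingers": 1, "tx": -0.003, "ty": 0, "tz": 0.04, "ax": 0, "ay": 0, "az": 0}, {"fingers": 1, "tx": 0, "ty": 0, "tz": 0.0287, "ax": 0, "ay": 0, "az": 0}])

```text
time: 8.6
position: [0.4276, -0.2024, 0.1511]
eef_rot: [0.081, -0.082, -0.702, 0.703]
wrist_force: [0.8, 1.0, -1.6]
width: 0.0359
```

Run:
```python
from fit import *
T=snap('top','top3.png');S=snap('scene','scene3.png')
to([.4277,-.1997,.15])
cv2.imwrite('pics/s4.png',cv2.cvtColor(np.hstack([cv2.resize(S[170:320,320:460],None,fx=2.8,fy=2.8,interpolation=2),cv2.resize(T[140:290,380:520],None,fx=2.8,fy=2.8,interpolation=2)]),4))
```

```text
t 8.7 pos [ 0.4276 -0.2033  0.1511] phi -1.8048 ydir [ 5.0e-04 -1.9e-03 -1.0e+00] w 0.0361 F [-0.4  0.8 -2.2] M [0.11 0.03 0.04] q [-6.790e-01  1.810e-01  1.812e+00 -1.000e-03  1.147e+00  1.126e+00]
tool shift [ 0.0008  0.001  -0.0035] max 0.0035396083087059628
```

View pics/s4.png

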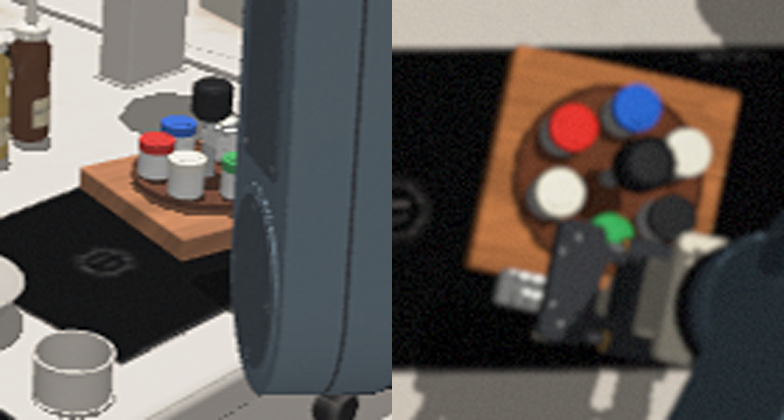

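Call:
play_rows(moves=[{"fingers": 1, "tx": 0.0006, "ty": 0, "tz": -0.003, "ax": 0, "ay": 0, "az": 0}, {"fingers": 1, "tx": 0, "ty": 0.02, "tz": 0, "ax": 0, "ay": 0, "az": 0}, {"fingers": 1, "tx": 0, "ty": 0.03, "tz": 0, "ax": 0, "ay": 0, "az": 0}, {"fingers": 1, "tx": 0, "ty": 0.03, "tz": 0, "ax": 0, "ay": 0, "az": 0}, {"fingers": 1, "tx": 0, "ty": 0.025, "tz": 0, "ax": 0, "ay": 0, "az": 0}, {"fingers": 1, "tx": 0, "ty": 0.012, "tz": 0, "ax": 0, "ay": 0, "az": 0}, {"fingers": 1, "tx": 0, "ty": 0, "tz": 0, "ax": 0, "ay": 0, "az": 0}, {"fingers": 1, "tx": 0, "ty": 0, "tz": 0, "ax": 0, "ay": 0, "az": 0}])

```text
time: 9.5
position: [0.4285, -0.1955, 0.034]
eef_rot: [-0.081, 0.081, 0.703, -0.702]
wrist_force: [0.2, 0.0, -2.9]
width: 0.036
```

Run:
```python
from fit import *
T=snap('top','top4.png')
to([.4277,-.1997,.0336])
cv2.imwrite('pics/s5.png',cv2.cvtColor(cv2.resize(T[160:280,390:510],None,fx=5,fy=5,interpolation=2),4))
```

```text
t 9.55 pos [ 0.4288 -0.196   0.0344] phi -1.8005 ydir [ 9.e-04 -5.e-04 -1.e+00] w 0.0361 F [ 0.7  0.3 -3. ] M [ 0.06 -0.02 -0.03] q [-0.666  0.336  1.951  0.     0.854  1.134]
tool shift [0.0003 0.0008 0.0039] max 0.003883651566654547
```

View pics/s5.png

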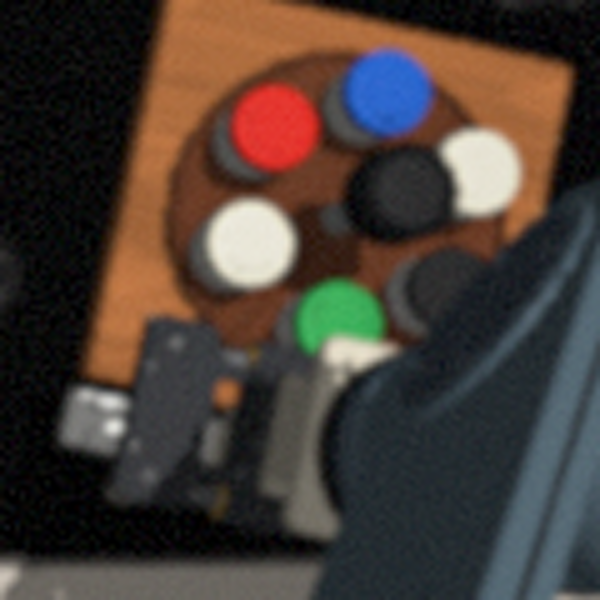

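Call:
play_rows(moves=[{"fingers": 1, "tx": 0, "ty": 0.003, "tz": 0.0038, "ax": 0, "ay": 0, "az": 0}, {"fingers": 1, "tx": -0.002, "ty": 0, "tz": 0, "ax": 0, "ay": 0, "az": 0}, {"fingers": 1, "tx": -0.002, "ty": 0, "tz": 0, "ax": 0, "ay": 0, "az": 0}, {"fingers": 1, "tx": 0, "ty": 0, "tz": 0, "ax": 0, "ay": 0, "az": 0}, {"fingers": 1, "tx": 0, "ty": 0, "tz": 0, "ax": 0, "ay": 0, "az": 0}])

```text
time: 10.05
position: [0.4313, -0.2013, 0.0308]
eef_rot: [0.082, -0.082, -0.702, 0.702]
wrist_force: [-0.0, 0.3, -2.7]
width: 0.0359
```

Run:
```python
from fit import *
to([.4355,-.2016,.0306])
```

```text
t 10.05 pos [ 0.4313 -0.2013  0.0308] phi -1.8021 ydir [ 1.e-04 -1.e-04 -1.e+00] w 0.0359 F [-0.   0.3 -2.7] M [ 0.11 -0.04  0.08] q [-0.672  0.349  1.943  0.     0.85   1.13 ]
tool shift [-0.0042  0.0002 -0.0007] max 0.004208117327560698
```

Call:
play_rows(moves=[{"fingers": 1, "tx": -0.001, "ty": 0, "tz": -0.0007, "ax": 0, "ay": 0, "az": 0}, {"fingers": 1, "tx": -0.001, "ty": 0, "tz": 0, "ax": 0, "ay": 0, "az": 0}, {"fingers": 1, "tx": -0.001, "ty": 0, "tz": 0, "ax": 0, "ay": 0, "az": 0}, {"fingers": 1, "tx": 0, "ty": 0, "tz": 0, "ax": 0, "ay": 0, "az": 0}, {"fingers": 1, "tx": 0, "ty": 0, "tz": 0, "ax": 0, "ay": 0, "az": 0}])

```text
time: 10.55
position: [0.4331, -0.2008, 0.0306]
eef_rot: [-0.082, 0.081, 0.703, -0.702]
wrist_force: [-4.8, 0.1, 2.9]
width: 0.0356
```

Call:
play_rows(moves=[{"fingers": 1, "tx": -0.001, "ty": 0, "tz": 0, "ax": 0, "ay": 0, "az": 0}, {"fingers": 1, "tx": 0, "ty": 0, "tz": 0, "ax": 0, "ay": 0, "az": 0}, {"fingers": 1, "tx": 0, "ty": 0, "tz": 0, "ax": 0, "ay": 0, "az": 0}])

```text
time: 10.85
position: [0.4332, -0.2008, 0.0306]
eef_rot: [-0.083, 0.08, 0.703, -0.702]
wrist_force: [-9.3, -0.8, 5.4]
width: 0.0358
```

Run:
```python
from fit import *
T=snap('top','top5.png')
to([.4355,-.2016,.0306])
cv2.imwrite('pics/s6.png',cv2.cvtColor(cv2.resize(T[160:280,390:510],None,fx=5,fy=5,interpolation=2),4))
```

```text
t 10.9 pos [ 0.4332 -0.2008  0.0306] phi -1.8017 ydir [-0.004   0.0015 -1.    ] w 0.0358 F [-9.2 -0.3  5.6] M [ 0.2   1.55 -0.18] q [-0.667  0.353  1.936 -0.002  0.857  1.136]
tool shift [-0.0024 -0.      0.0003] max 0.0024069621150728405
```

View pics/s6.png

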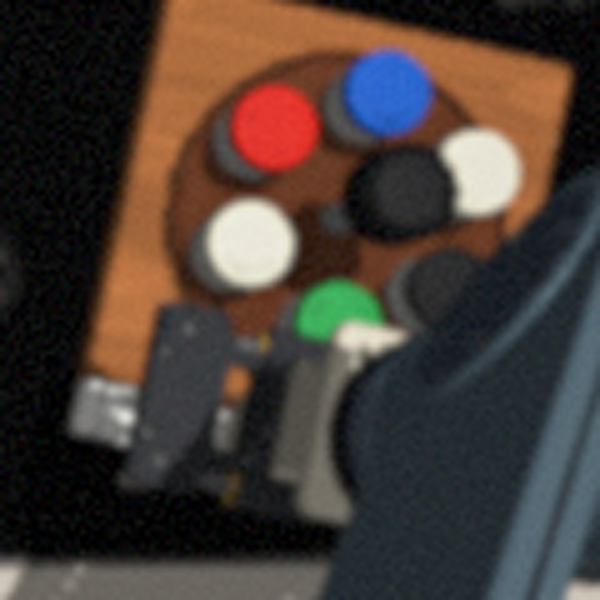

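Call:
play_rows(moves=[{"fingers": 1, "tx": 0.0015, "ty": 0, "tz": 0, "ax": 0, "ay": 0, "az": 0}, {"fingers": 1, "tx": 0, "ty": 0, "tz": 0, "ax": 0, "ay": 0, "az": 0}, {"fingers": 1, "tx": 0, "ty": 0, "tz": 0, "ax": 0, "ay": 0, "az": 0}])

```text
time: 11.2
position: [0.4331, -0.2008, 0.0306]
eef_rot: [-0.082, 0.081, 0.703, -0.702]
wrist_force: [-5.8, -0.2, 3.1]
width: 0.036
```

Run:
```python
from fit import *
st()
```

```text
t 11.2 pos [ 0.4331 -0.2008  0.0306] phi -1.802 ydir [-1.3e-03  6.0e-04 -1.0e+00] w 0.036 F [-5.8 -0.2  3.1] M [ 0.35  1.06 -0.1 ] q [-0.668  0.352  1.938 -0.     0.853  1.134]
```

Call:
play_rows(moves=[{"fingers": 1, "tx": 0.001, "ty": 0, "tz": 0, "ax": 0, "ay": 0, "az": 0}, {"fingers": 1, "tx": 0, "ty": 0, "tz": 0, "ax": 0, "ay": 0, "az": 0}, {"fingers": 0, "tx": 0, "ty": 0, "tz": 0, "ax": 0, "ay": 0, "az": 0}, {"fingers": 0, "tx": 0, "ty": 0, "tz": 0, "ax": 0, "ay": 0, "az": 0}, {"fingers": 0, "tx": 0, "ty": 0, "tz": 0, "ax": 0, "ay": 0, "az": 0}, {"fingers": 0, "tx": 0, "ty": 0, "tz": 0, "ax": 0, "ay": 0, "az": 0}, {"fingers": 0, "tx": 0, "ty": 0, "tz": 0, "ax": 0, "ay": 0, "az": 0}, {"fingers": 0, "tx": 0, "ty": 0, "tz": 0, "ax": 0, "ay": 0, "az": 0}])

```text
time: 12.0
position: [0.4329, -0.2009, 0.0307]
eef_rot: [0.081, -0.082, -0.702, 0.702]
wrist_force: [0.3, -0.2, 0.3]
width: 0.0794
```

Call:
play_rows(moves=[{"fingers": 0, "tx": 0, "ty": -0.02, "tz": 0, "ax": 0, "ay": 0, "az": 0}, {"fingers": 0, "tx": 0, "ty": -0.04, "tz": 0, "ax": 0, "ay": 0, "az": 0}, {"fingers": 0, "tx": 0, "ty": -0.05, "tz": 0, "ax": 0, "ay": 0, "az": 0}, {"fingers": 0, "tx": 0, "ty": -0.05, "tz": 0, "ax": 0, "ay": 0, "az": 0}, {"fingers": 0, "tx": 0.02, "ty": -0.02, "tz": -0.04, "ax": 0, "ay": 0, "az": 0}, {"fingers": 0, "tx": 0.02, "ty": 0, "tz": -0.04, "ax": 0, "ay": 0, "az": 0}, {"fingers": 0, "tx": 0.02, "ty": 0, "tz": -0.04, "ax": 0, "ay": 0, "az": 0}, {"fingers": 0, "tx": 0, "ty": 0, "tz": -0.04, "ax": 0, "ay": 0, "az": 0}, {"fingers": 0, "tx": 0, "ty": 0, "tz": -0.04, "ax": 0, "ay": 0, "az": 0}, {"fingers": 0, "tx": 0, "ty": 0, "tz": -0.04, "ax": 0, "ay": 0, "az": 0}, {"fingers": 0, "tx": 0, "ty": 0, "tz": -0.04, "ax": 0, "ay": 0, "az": 0}, {"fingers": 0, "tx": 0, "ty": 0, "tz": 0, "ax": 0, "ay": 0, "az": 0}])

```text
time: 13.2
position: [0.4388, 0.0894, 0.2107]
eef_rot: [-0.08, 0.08, 0.703, -0.702]
wrist_force: [0.6, 0.9, -0.6]
width: 0.0928
```

Run:
```python
from fit import *
T=snap('top','top6.png');S=snap('scene','scene6.png')
st()
cv2.imwrite('pics/s7.png',cv2.cvtColor(np.hstack([cv2.resize(S[190:300,340:460],None,fx=3.3,fy=3.3,interpolation=2),cv2.resize(T[155:265,390:510],None,fx=3.3,fy=3.3,interpolation=2)]),4))
```

```text
t 13.3 pos [0.4383 0.0861 0.2105] phi -1.7991 ydir [-5.e-04 -4.e-04 -1.e+00] w 0.0932 F [-0.1 -0.6  0.7] M [ 0.03  0.05 -0.01] q [-0.056  0.077  1.778 -0.     1.287  1.743]
```

View pics/s7.png

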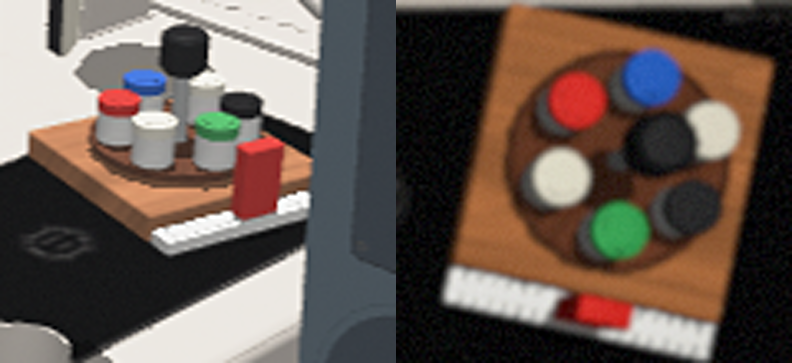

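Run:
```python
from fit import *
np.set_printoptions(precision=4,suppress=True)
T=cv2.cvtColor(cv2.imread('pics/top6.png'),4)
f=T.astype(int)
roi=(395,225,110,50)
white=(f.min(2)>100); red=redmask(T)
k=(white|red).astype(np.uint8); kk=np.zeros_like(k); kk[228:275,395:505]=k[228:275,395:505]
n,lab,stt,_=cv2.connectedComponentsWithStats(kk); print(stt)
mask=np.zeros_like(k)
for i in range(1,n):
    if stt[i,1]>230: mask|=(lab==i).astype(np.uint8)
mask=cv2.morphologyEx(mask,cv2.MORPH_CLOSE,np.ones((5,5),np.uint8))
s=fit('top',SE,mask,roi,[.4335,-.201,-.233]); print('SE',s)
p=s[0]
m=woodmask(T).astype(np.uint8); k=np.zeros_like(m);k[145:265,395:520]=m[145:265,395:520]
n,lab,stt,_=cv2.connectedComponentsWithStats(k); i=1+stt[1:,4].argmax(); k=(lab==i).astype(np.uint8)
c=np.vstack(cv2.findContours(k,0,2)[0]); hull=np.zeros_like(k); cv2.fillConvexPoly(hull,cv2.convexHull(c),1)
hull[mask>0]=0
b=np.array([.5347,-.2251,-.2329])
b2=fit('top',BASE,hull,(395,145,125,120),b); print('base now',b2)
for bb in(b,b2[0]):
    a=bb[2]; d=p[:2]-bb[:2]; print('rel mm',1000*(d@[np.cos(a),np.sin(a)]),1000*(d@[-np.sin(a),np.cos(a)]),'dyaw',p[2]-a)
```

```text
[[     0      0    640    480 306036]
 [   408    230      1      1      1]
 [   475    231      1      1      1]
 [   472    233      1      1      1]
 [   491    232      1      1      1]
 [   404    235     37     18    408]
 [   444    243     43     21    474]
 [   489    243      1      1      1]
 [   395    272    110      3    277]]
SE (array([ 0.4348, -0.2021, -0.2341]), np.float64(393.16650390625), np.float32(1198.0))
base now (array([ 0.536 , -0.2252, -0.2347]), np.float64(101.651123046875), np.float32(6993.0))
rel mm -102.48610742709695 -0.6859862362386855 dyaw -0.0012283696667472477
rel mm -103.75513688934143 -1.0413595082856082 dyaw 0.0005649251779121511
```

Run:
```python
from fit import *
to([.5335,-.2247,.093])
```

```text
t 13.3 pos [0.4383 0.0861 0.2105] phi -1.7991 ydir [-5.e-04 -4.e-04 -1.e+00] w 0.0932 F [-0.1 -0.6  0.7] M [ 0.03  0.05 -0.01] q [-0.056  0.077  1.778 -0.     1.287  1.743]
tool shift [-0.1631  0.1176  0.2811] max 0.2811165658880799
```

Call:
play_rows(moves=[{"fingers": 0, "tx": -0.01, "ty": 0, "tz": 0.02, "ax": 0, "ay": 0, "az": 0}, {"fingers": 0, "tx": -0.022, "ty": 0, "tz": 0.037, "ax": 0, "ay": 0, "az": 0}, {"fingers": 0, "tx": -0.022, "ty": 0, "tz": 0.037, "ax": 0, "ay": 0, "az": 0}, {"fingers": 0, "tx": -0.022, "ty": 0, "tz": 0.037, "ax": 0, "ay": 0, "az": 0}, {"fingers": 0, "tx": -0.022, "ty": 0, "tz": 0.037, "ax": 0, "ay": 0, "az": 0}, {"fingers": 0, "tx": -0.022, "ty": 0, "tz": 0.037, "ax": 0, "ay": 0, "az": 0}, {"fingers": 0, "tx": -0.022, "ty": 0, "tz": 0.037, "ax": 0, "ay": 0, "az": 0}, {"fingers": 0, "tx": -0.018, "ty": 0, "tz": 0.031, "ax": 0, "ay": 0, "az": 0}, {"fingers": 0, "tx": -0.003, "ty": 0, "tz": 0.008, "ax": 0, "ay": 0, "az": 0}, {"fingers": 0, "tx": 0, "ty": 0, "tz": 0, "ax": 0, "ay": 0, "az": 0}, {"fingers": 0, "tx": 0, "ty": 0, "tz": 0, "ax": 0, "ay": 0, "az": 0}])

```text
time: 14.4
position: [0.5318, -0.2253, 0.2104]
eef_rot: [-0.082, 0.082, 0.703, -0.702]
wrist_force: [0.2, -0.1, 0.3]
width: 0.0931
```

Run:
```python
from fit import *
T=snap('top','top7.png');S=snap('scene','scene7.png')
to([.5335,-.2247,.093])
cv2.imwrite('pics/s8.png',cv2.cvtColor(np.hstack([cv2.resize(S[150:280,330:460],None,fx=3,fy=3,interpolation=2),cv2.resize(T[145:275,390:520],None,fx=3,fy=3,interpolation=2)]),4))
```

```text
t 14.5 pos [ 0.5322 -0.2244  0.2108] phi -1.8014 ydir [-3.e-04  4.e-04 -1.e+00] w 0.0929 F [-0.2 -0.1  0.5] M [0.04 0.04 0.01] q [-0.592  0.313  1.479  0.     1.35   1.209]
tool shift [-1.300e-03  1.178e-01  1.000e-04] max 0.11782985533251956
```

View pics/s8.png

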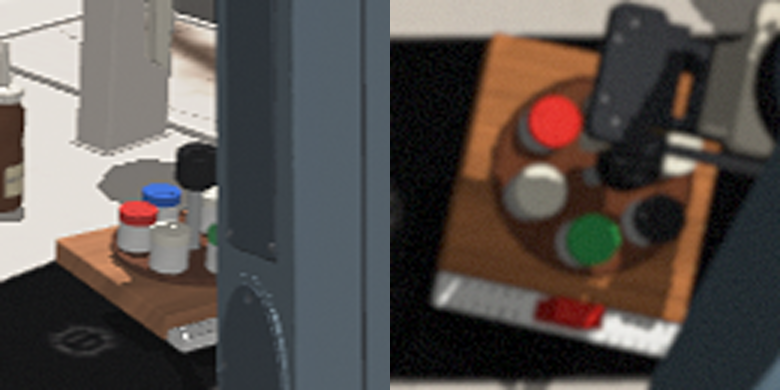

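Run:
```python
from fit import *
print(back('scene',[[363,195],[382,198]],0), back('top',[[517,128],[560,90]],0))
```

```text
[[ 0.83600319 -0.4273537   0.        ]
 [ 0.77568417 -0.45528091  0.        ]] [[ 0.70698685 -0.3732883   0.        ]
 [ 0.79317884 -0.47356362  0.        ]]
```

Call:
play_rows(moves=[{"fingers": 0, "tx": -0.0008, "ty": 0.03, "tz": 0, "ax": 0, "ay": 0, "az": 0}, {"fingers": 0, "tx": 0, "ty": 0.03, "tz": 0, "ax": 0, "ay": 0, "az": 0}, {"fingers": 0, "tx": 0, "ty": 0.03, "tz": 0, "ax": 0, "ay": 0, "az": 0}, {"fingers": 0, "tx": 0, "ty": 0.02, "tz": 0, "ax": 0, "ay": 0, "az": 0}, {"fingers": 0, "tx": 0, "ty": 0.0078, "tz": 0, "ax": 0, "ay": 0, "az": 0}, {"fingers": 0, "tx": 0, "ty": 0, "tz": 0, "ax": 0, "ay": 0, "az": 0}])

```text
time: 15.1
position: [0.5331, -0.2243, 0.0923]
eef_rot: [-0.082, 0.081, 0.703, -0.702]
wrist_force: [-0.5, -0.3, 0.1]
width: 0.093
```

Call:
play_rows(newtons=25, moves=[{"fingers": 1, "tx": 0, "ty": 0, "tz": 0, "ax": 0, "ay": 0, "az": 0}, {"fingers": 1, "tx": 0, "ty": 0, "tz": 0, "ax": 0, "ay": 0, "az": 0}, {"fingers": 1, "tx": 0, "ty": 0, "tz": 0, "ax": 0, "ay": 0, "az": 0}, {"fingers": 1, "tx": 0, "ty": 0, "tz": 0, "ax": 0, "ay": 0, "az": 0}, {"fingers": 1, "tx": 0, "ty": 0, "tz": 0, "ax": 0, "ay": 0, "az": 0}, {"fingers": 1, "tx": 0, "ty": 0, "tz": 0, "ax": 0, "ay": 0, "az": 0}, {"fingers": 1, "tx": 0, "ty": 0, "tz": 0, "ax": 0, "ay": 0, "az": 0}, {"fingers": 1, "tx": 0, "ty": 0, "tz": 0, "ax": 0, "ay": 0, "az": 0}])

```text
time: 15.9
position: [0.5342, -0.2231, 0.0928]
eef_rot: [-0.082, 0.082, 0.704, -0.701]
wrist_force: [3.7, 7.9, 2.0]
width: 0.0386
```

Run:
```python
from fit import *
st()
```

```text
t 15.9 pos [ 0.5342 -0.2231  0.0928] phi -1.8026 ydir [ 9.0e-04  4.3e-03 -1.0e+00] w 0.0386 F [3.7 7.9 2. ] M [ 1.42 -0.43 -0.05] q [-0.591  0.421  1.629  0.005  1.093  1.21 ]
```

Call:
play_rows(moves=[{"fingers": 1, "tx": 0, "ty": 0, "tz": -0.0015, "ax": 0, "ay": 0, "az": 0}, {"fingers": 1, "tx": 0, "ty": 0, "tz": 0, "ax": 0, "ay": 0, "az": 0}, {"fingers": 1, "tx": 0, "ty": 0, "tz": 0, "ax": 0, "ay": 0, "az": 0}])

```text
time: 16.2
position: [0.5342, -0.2231, 0.0928]
eef_rot: [-0.082, 0.082, 0.703, -0.702]
wrist_force: [1.2, 6.0, 1.6]
width: 0.0391
```

Run:
```python
from fit import *
st()
T=snap('top','top8.png');S=snap('scene','scene8.png')
cv2.imwrite('pics/s9.png',cv2.cvtColor(np.hstack([cv2.resize(S[150:280,330:460],None,fx=3,fy=3,interpolation=2),cv2.resize(T[145:275,390:520],None,fx=3,fy=3,interpolation=2)]),4))
```

```text
t 16.2 pos [ 0.5342 -0.2231  0.0928] phi -1.8021 ydir [ 2.0e-04  1.8e-03 -1.0e+00] w 0.0391 F [1.2 6.  1.6] M [ 1.27 -0.41  0.01] q [-0.589  0.421  1.63   0.002  1.092  1.212]
```

View pics/s9.png

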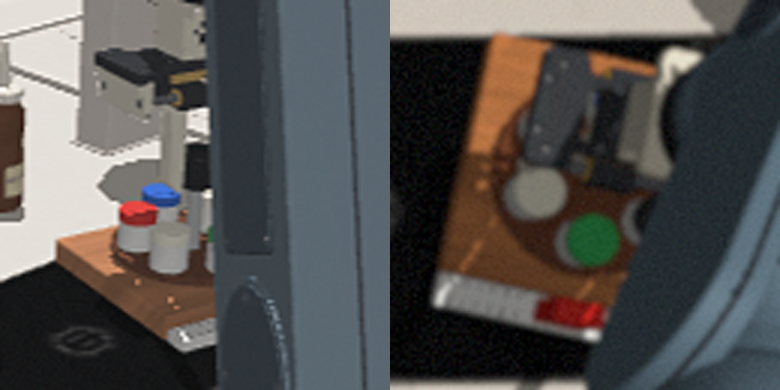

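Call:
play_rows(moves=[{"fingers": 1, "tx": 0, "ty": 0, "tz": -0.002, "ax": 0, "ay": 0, "az": 0}, {"fingers": 1, "tx": 0, "ty": 0, "tz": 0, "ax": 0, "ay": 0, "az": 0}, {"fingers": 1, "tx": 0, "ty": 0, "tz": 0, "ax": 0, "ay": 0, "az": 0}])

```text
time: 16.6
position: [0.5342, -0.223, 0.0928]
eef_rot: [0.082, -0.082, -0.702, 0.703]
wrist_force: [-1.2, -4.4, -0.7]
width: 0.0392
```

Run:
```python
from fit import *
st()
```

```text
t 16.6 pos [ 0.5342 -0.223   0.0928] phi -1.8023 ydir [-3.e-04 -1.e-03 -1.e+00] w 0.0392 F [-1.2 -4.4 -0.7] M [0.14 0.07 0.02] q [-5.870e-01  4.200e-01  1.630e+00 -1.000e-03  1.091e+00  1.215e+00]
```

Call:
play_rows(moves=[{"fingers": 1, "tx": 0, "ty": 0, "tz": 0.0008, "ax": 0, "ay": 0, "az": 0}, {"fingers": 1, "tx": 0, "ty": 0, "tz": 0, "ax": 0, "ay": -0.05, "az": 0}, {"fingers": 1, "tx": 0, "ty": 0, "tz": 0, "ax": 0, "ay": -0.09, "az": 0}, {"fingers": 1, "tx": 0, "ty": 0, "tz": 0, "ax": 0, "ay": -0.09, "az": 0}, {"fingers": 1, "tx": 0, "ty": 0, "tz": 0, "ax": 0, "ay": -0.09, "az": 0}, {"fingers": 1, "tx": 0, "ty": 0, "tz": 0, "ax": 0, "ay": -0.09, "az": 0}, {"fingers": 1, "tx": 0, "ty": 0, "tz": 0, "ax": 0, "ay": -0.09, "az": 0}, {"fingers": 1, "tx": 0, "ty": 0, "tz": 0, "ax": 0, "ay": -0.05, "az": 0}, {"fingers": 1, "tx": 0, "ty": 0, "tz": 0, "ax": 0, "ay": 0, "az": 0}])

```text
time: 17.5
position: [0.5341, -0.2224, 0.0928]
eef_rot: [0.112, -0.112, 0.699, -0.698]
wrist_force: [0.6, 1.7, 1.2]
width: 0.039
```

Run:
```python
from fit import *
st()
T=snap('top','top9.png')
cv2.imwrite('pics/s10.png',cv2.cvtColor(cv2.resize(T[145:275,390:520],None,fx=4,fy=4,interpolation=2),4))
```

```text
t 17.5 pos [ 0.5341 -0.2224  0.0928] phi -1.2516 ydir [-3.0e-04  1.1e-03 -1.0e+00] w 0.039 F [0.6 1.7 1.2] M [0.67 0.11 0.02] q [-5.880e-01  4.200e-01  1.630e+00  1.000e-03  1.092e+00  6.640e-01]
```

View pics/s10.png

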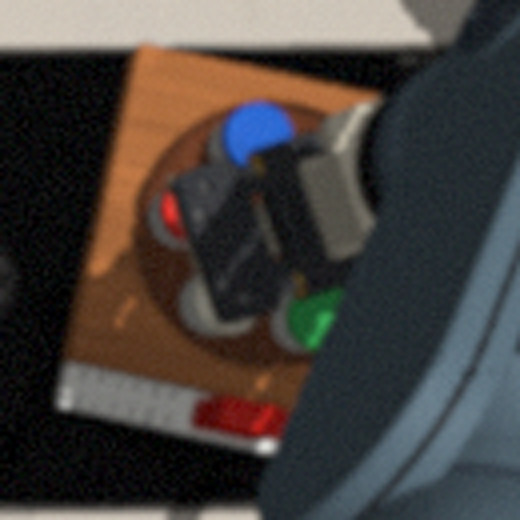

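Call:
play_rows(moves=[{"fingers": 1, "tx": 0, "ty": 0, "tz": 0, "ax": 0, "ay": -0.06, "az": 0}, {"fingers": 1, "tx": 0, "ty": 0, "tz": 0, "ax": 0, "ay": -0.09, "az": 0}, {"fingers": 1, "tx": 0, "ty": 0, "tz": 0, "ax": 0, "ay": -0.09, "az": 0}, {"fingers": 1, "tx": 0, "ty": 0, "tz": 0, "ax": 0, "ay": -0.09, "az": 0}, {"fingers": 1, "tx": 0, "ty": 0, "tz": 0, "ax": 0, "ay": -0.09, "az": 0}, {"fingers": 1, "tx": 0, "ty": 0, "tz": 0, "ax": 0, "ay": -0.09, "az": 0}, {"fingers": 1, "tx": 0, "ty": 0, "tz": 0, "ax": 0, "ay": -0.09, "az": 0}, {"fingers": 1, "tx": 0, "ty": 0, "tz": 0, "ax": 0, "ay": -0.09, "az": 0}, {"fingers": 1, "tx": 0, "ty": 0, "tz": 0, "ax": 0, "ay": -0.06, "az": 0}])

```text
time: 18.45
position: [0.5335, -0.2216, 0.0928]
eef_rot: [0.361, -0.361, 0.609, -0.607]
wrist_force: [-1.6, 4.9, 2.5]
width: 0.0393
```

Run:
```python
from fit import *
st()
```

```text
t 18.45 pos [ 0.5335 -0.2216  0.0928] phi -0.5001 ydir [-0.0016  0.0021 -1.    ] w 0.0393 F [-1.6  4.9  2.5] M [ 0.94  0.45 -0.06] q [-5.870e-01  4.200e-01  1.631e+00  1.000e-03  1.093e+00 -8.800e-02]
```

Call:
play_rows(moves=[{"fingers": 1, "tx": -0.0009, "ty": 0, "tz": -0.0005, "ax": 0, "ay": -0.05, "az": 0}, {"fingers": 1, "tx": 0, "ty": 0, "tz": 0, "ax": 0, "ay": -0.09, "az": 0}, {"fingers": 1, "tx": 0, "ty": 0, "tz": 0, "ax": 0, "ay": -0.09, "az": 0}, {"fingers": 1, "tx": 0, "ty": 0, "tz": 0, "ax": 0, "ay": -0.09, "az": 0}, {"fingers": 1, "tx": 0, "ty": 0, "tz": 0, "ax": 0, "ay": -0.09, "az": 0}, {"fingers": 1, "tx": 0, "ty": 0, "tz": 0, "ax": 0, "ay": -0.09, "az": 0}, {"fingers": 1, "tx": 0, "ty": 0, "tz": 0, "ax": 0, "ay": -0.09, "az": 0}, {"fingers": 1, "tx": 0, "ty": 0, "tz": 0, "ax": 0, "ay": -0.09, "az": 0}, {"fingers": 1, "tx": 0, "ty": 0, "tz": 0, "ax": 0, "ay": -0.05, "az": 0}, {"fingers": 1, "tx": 0, "ty": 0, "tz": 0, "ax": 0, "ay": 0, "az": 0}])

```text
time: 19.45
position: [0.5326, -0.2215, 0.0928]
eef_rot: [-0.553, 0.554, -0.441, 0.439]
wrist_force: [-4.9, 2.6, 3.8]
width: 0.0392
```

Run:
```python
from fit import *
st()
T=snap('top','top10.png');S=snap('scene','scene10.png')
cv2.imwrite('pics/s11.png',cv2.cvtColor(np.hstack([cv2.resize(S[170:300,330:460],None,fx=3,fy=3,interpolation=2),cv2.resize(T[145:275,390:520],None,fx=3,fy=3,interpolation=2)]),4))
```

```text
t 19.45 pos [ 0.5326 -0.2215  0.0928] phi 0.2284 ydir [-3.3e-03  8.0e-04 -1.0e+00] w 0.0392 F [-4.9  2.6  3.8] M [0.22 0.85 0.03] q [-5.870e-01  4.190e-01  1.632e+00 -1.000e-03  1.094e+00 -8.140e-01]
```

View pics/s11.png

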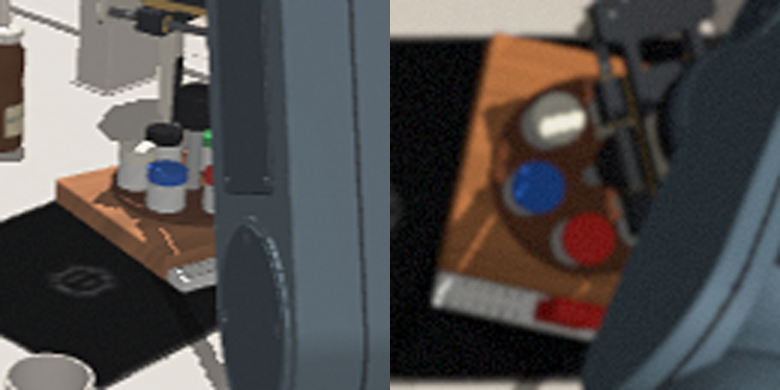

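```bash
cat > tin.py <<'E'
from fit import *
b=np.array([.5347,-.2251]);yaw=-.233
def lids(im,show=True):
    hs=cv2.cvtColor(im,cv2.COLOR_RGB2HSV).astype(int); out={}
    for nm,mk in(('red',((hs[...,0]<8)|(hs[...,0]>172))&(hs[...,1]>190)&(hs[...,2]>90)),('blue',(hs[...,0]>100)&(hs[...,0]<125)&(hs[...,1]>150)&(hs[...,2]>90))):
        k=np.zeros(im.shape[:2],np.uint8); k[150:236,405:505]=mk[150:236,405:505]
        n,lab,s,ce=cv2.connectedComponentsWithStats(k)
        if n<2: continue
        i=1+s[1:,4].argmax(); c=np.vstack(cv2.findContours((lab==i).astype(np.uint8),0,1)[0]).astype(np.float32)
        (u,v),(w,h),_=cv2.fitEllipse(c)
        P=back('top',[[u,v]],.07)[0][:2]-b
        print(nm,'area',s[i,4],'bbox',s[i,:4],'ell',round(u,1),round(v,1),round(w,1),round(h,1),'r',round(np.hypot(*P),4),'base-angle',round(np.arctan2(P[1],P[0])-yaw,4), 'cen',back('top',ce[i][None],.07)[0][:2]-b)
E
python3 - <<'E'
from tin import *
for f in('top0','top1','top6','top10'):
    print(f); lids(cv2.cvtColor(cv2.imread('pics/%s.png'%f),4))
E
```

```text
top0
red area 246 bbox [437 176  17  18] ell 444.7 184.7 16.3 17.4 r 0.0515 base-angle 1.0697 cen [0.03444231 0.03828813]
blue area 209 bbox [459 171  17  16] ell 466.7 178.4 15.0 15.9 r 0.0478 base-angle 0.0612 cen [ 0.04710998 -0.00812965]
top1
red area 242 bbox [437 176  17  19] ell 444.8 184.8 16.2 17.4 r 0.0511 base-angle 1.0717 cen [0.03410367 0.03802131]
blue area 209 bbox [459 171  17  16] ell 466.7 178.4 14.9 16.0 r 0.0479 base-angle 0.0625 cen [ 0.04722112 -0.00808205]
top6
red area 246 bbox [437 176  17  19] ell 444.9 184.9 16.3 17.4 r 0.0508 base-angle 1.0737 cen [0.0339352  0.03792436]
blue area 210 bbox [459 171  17  16] ell 466.7 178.5 15.0 16.0 r 0.0478 base-angle 0.0596 cen [ 0.0470737  -0.00820192]
top10
red area 218 bbox [448 216  17  17] ell 456.1 224.1 15.5 16.1 r 0.0508 base-angle 3.0514 cen [-0.04821059  0.01614112]
blue area 204 bbox [431 199  17  16] ell 438.8 206.9 14.8 15.7 r 0.053 base-angle 2.0332 cen [-0.0120471   0.05155566]
```

Call:
play_rows(moves=[{"fingers": 1, "tx": -0.0007, "ty": 0, "tz": -0.001, "ax": 0, "ay": -0.035, "az": 0}, {"fingers": 1, "tx": 0, "ty": 0, "tz": 0, "ax": 0, "ay": -0.033, "az": 0}, {"fingers": 1, "tx": 0, "ty": 0, "tz": 0, "ax": 0, "ay": 0, "az": 0}, {"fingers": 1, "tx": 0, "ty": 0, "tz": 0, "ax": 0, "ay": 0, "az": 0}])

```text
time: 19.95
position: [0.5325, -0.2215, 0.0928]
eef_rot: [-0.568, 0.568, -0.422, 0.421]
wrist_force: [-2.8, 0.1, 1.8]
width: 0.0391
```

Run:
```python
from tin import *
st()
T=snap('top','top11.png');lids(T)
# joint fit: centre + angles from all lid observations, red & blue fixed offset 60deg
from scipy.optimize import least_squares
obs=[((444.8,184.8),(466.7,178.4)),((456.1,224.1),(438.8,206.9))]
P=[[back('top',[u],.07)[0][:2] for u in o] for o in obs]
def f(p,red=True):
    c=p[:2];r=[]
    for (R,B),a in zip(P,p[2:]):
        r+=list(R-c-.05*np.array([np.cos(a),np.sin(a)]))+list(B-c-.05*np.array([np.cos(a-np.pi/3),np.sin(a-np.pi/3)]))
    return r
s=least_squares(f,[.534,-.224,.84,2.8]); print(s.x, s.x[2:]+.233, np.round(np.array(s.fun)*1000,2))
for d in (.0005,): pass
cv2.imwrite('pics/s12.png',cv2.cvtColor(cv2.resize(T[145:275,390:520],None,fx=4,fy=4,interpolation=2),4))
```

```text
t 19.95 pos [ 0.5325 -0.2215  0.0928] phi 0.2946 ydir [-0.0012 -0.     -1.    ] w 0.0391 F [-2.8  0.1  1.8] M [-0.03  0.66  0.07] q [-5.870e-01  4.180e-01  1.634e+00 -1.000e-03  1.091e+00 -8.810e-01]
red area 213 bbox [450 217  16  17] ell 457.6 224.6 15.3 15.9 r 0.051 base-angle 3.1148 cen [-0.04926402  0.01308997]
blue area 206 bbox [431 201  17  16] ell 439.4 208.5 15.2 15.5 r 0.0527 base-angle 2.0985 cen [-0.0152991   0.05039186]
[ 0.53415343 -0.22248962  0.8098575   2.85612476] [1.0428575  3.08912476] [ 0.26 -0.81 -0.85  0.97  0.24 -0.51  0.35  0.34]
```

View pics/s12.png

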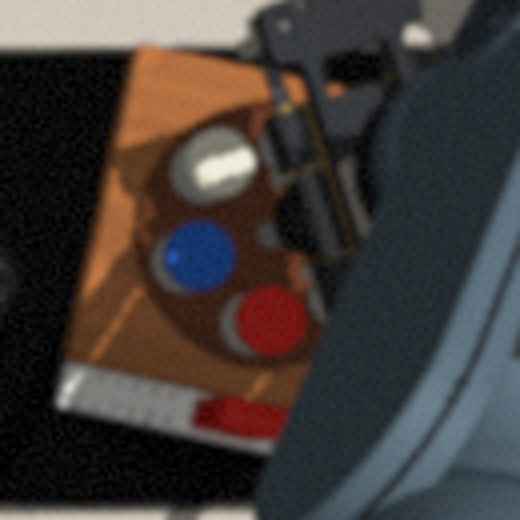

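Run:
```python
from tin import *
a=cv2.imread('pics/scene1.png').astype(int);T=snap('scene','scene12.png')[...,::-1].astype(int)
print('bystander diff scene', np.abs(a-T)[255:322,272:368].mean())
b6=cv2.imread('pics/top6.png').astype(int);t=cv2.imread('pics/top11.png').astype(int)
# SE shift check: left end and grip region registration
for r in((228,262,400,440),):
    A=b6[r[0]:r[1],r[2]:r[3]].mean(2).astype(np.float32);B=t[r[0]:r[1],r[2]:r[3]].mean(2).astype(np.float32)
    A/=A.std();B/=B.std(); print('SE left end shift px',cv2.phaseCorrelate(A,B,cv2.createHanningWindow(A.shape[::-1],cv2.CV_32F)))
cv2.imwrite('pics/f.png',T.astype(np.uint8))
```

```text
bystander diff scene 2.6412728026533996
SE left end shift px ((-0.46643446413575873, -0.0968485263086798), 0.7429467717806498)
```

View pics/f.png

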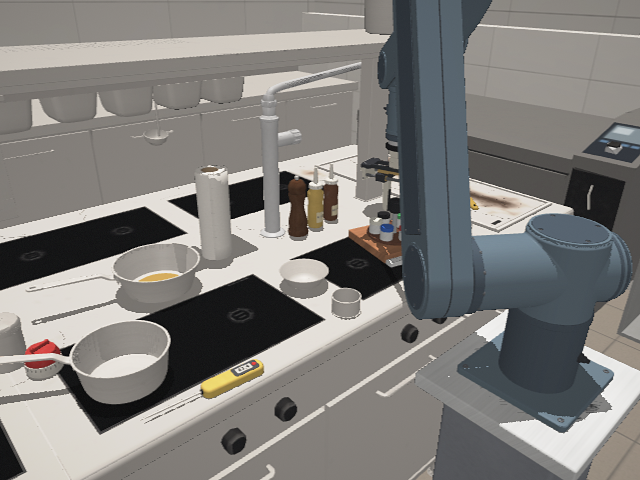

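```bash
python3 -c "
from h import *
st(); print(manip.hand_in())"
```

```text
t 20.05 pos [ 0.5325 -0.2215  0.0928] phi 0.2951 ydir [-0.0012 -0.     -1.    ] w 0.0392 F [-3.7 -1.   2.9] M [-0.11  0.82  0.05] q [-5.870e-01  4.180e-01  1.634e+00 -1.000e-03  1.091e+00 -8.820e-01]
the job is handed in; nothing more can be done
None
```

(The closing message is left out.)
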